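Send the empty mould down the wash-up chute

ROBOT

A 6-joint arm with a two-finger parallel gripper is mounted at the origin on the work surface. World frame = base frame: x ahead of the robot, y to its left, z up, the work surface at z = 0. Lengths are in m, angles in degrees, forces in N, time in s.
With the tool pointing down it reaches from about 0.35 to 0.875 m from the base axis. Payload 4.2 kg.
Tool frame: the origin (TCP) lies midway between the tips of the shut fingers; the grasp point (between the pads) lies 19 mm behind it; y points along the fingers, z is the direction in which the jaws open and shut, and the axes are right-handed (so a half turn about y gives the same grasp; the last joint's range is limited). The gripper opens to 87 mm and grips with 3 to 60 N. Pads are 19 mm wide; open, the fingers measure 117 mm over their backs; the gripper's body (75 mm by 190 mm) begins 51 mm behind the grasp point.
Start: joints at [-52.391, 22.042, 0.453, 0, -68.411, -14.817], TCP at [0.242, -0.576, 0.223] pointing down, gripper open.
Joint ranges: [-179.83, 179.83], [-69.29, 118.12], [-61.27, 80.66], [-181.25, 117.63], [-171.15, -9.14], [-177.46, 177.46]. Speed limits (degrees/s): [159.86, 159.86, 180, 180, 180, 180].

INTERFACE

Orientations are given as [roll, pitch, yaw] about the fixed x, y, z axes, in that order (R = Rz(yaw) Ry(pitch) Rx(roll)).
In Python, from workcell import env gives the robot as it stands. The module is installed in compiled form; this text tells all that it offers. Calls block until the motion is done:
- env.goto(position, orientation): joint-space move of the TCP to a pose.
- env.move_straight(position, rotation=None, rate=0.15, force_limit=None): straight line of the TCP; rotation=None keeps the orientation; rate is the mean speed in m/s. With force_limit (N) it stops when the force on the tool has changed by that much, and returns True; else False.
- env.set_joints(angles): joint-space move.
- env.gripper_to(opening, grasp_force=None): opening from 0.0 (shut) to 1.0 (fully open); grasp_force is the grip in N (None keeps the last); returns when the fingers have stopped.
- env.dwell(seconds).
- env.inverse_kinematics(position, orientation): joint angles nearest the present ones, or None.
- env.read_state(): the state.
- env.grab_frame(name): name is "scene" or "top" or "wrist"; returns a dict with "image" (480x640x3 uint8, blue, green, red), "fx", "fy", "cx", "cy" (pixels), "position" and "orientation" of the camera in the world. Camera axes: x right, y up, looking along -z (the intrinsics and any distortion apply to the point x, -y, -z); pixel columns grow to the right and rows downward; lengths in m; the calibration is good to about 2 mm. A picture is of the moment at which its call begins. There is no depth.
A pose or a line that the arm cannot do raises env.Unreachable and nothing moves.
- env.close_job(): hands the job in, once; it reports no verdict.
Trained networks look in a picture, given as the dict that the camera call returned (one of the last four; its "shot" number tells which), for a name from the list of things; names that differ only in an ending like _2 or _b are one class to them, and where a whole thing is asked for, a point or a joint stands for the part that bears it (a point fixed in the world has none). Each returns a list of dicts, best first, with "score" (0 to 1); they miss things now and then, are a little off and sometimes report something else, mostly with a low value. They report only what shows in the picture. A call takes as long as a camera call.
- env.search_frame(picture, thing): "xyz" ([x, y, z] in m, in world coordinates, good to about 4 mm: the middle of the surface that is visible of it).
- env.trace(picture, thing): "mask" (480x640 bool, what is visible of it).
The state is a dict: "clock": time; "joint_positions": joint angles; "qvel": joint speeds; "joint_torque": joint torques, N m; "position": TCP position; "tool_rot": TCP orientation; "force": force on the tool from outside, world axes, zero at the start; "wrist_torque": the same for the moment, N m; "opening": opening from 0.0 (shut) to 1.0 (fully open).
Only numpy, scipy, OpenCV 4.12 (cv2) and the standard library are available. Lean on these libraries where they do the work, as an engineer would, in place of code of your own. Each camera call takes 0.05 s, during which the arm holds its last target.

TASK

With your fingertips push the empty aluminium cake mould along the steel feed table, so that it swings the hanging blue flap open, slides through beneath it and runs down the roller chute to the end stop. Do not pick the mould up or tip it: it stays flat on the table while you push. Draw your fingers back out so that the flap hangs fully shut behind it, and leave the mallet, the scraper and the jar where they are.

Things in the scene. Friction and masses are not known exactly. Their poses are not given: they have to be found in the camera images.
- chute: Wash-up chute, fixed on the bench. Origin: on the bench top, below the middle of the flap. Its x is the direction of travel (level, the way the mould must go), y to the left of travel, z up. In x order: level steel feed table (top face 100 mm above the bench, x = -360 to -20 mm, 260 mm wide), guide rails on it, splash screen with doorway and flap at x = 0, roller lane.
- guide_mouth (a point): Middle of the mouth of the guides, on the feed table's top face, chute x = -115 mm. Two white rails, 26 mm tall, 10 mm thick, narrow like a funnel from 220 mm between their inner faces here to 136 mm at x = -30 mm, then run straight on to the flap.
- doorway (a point): Middle of the doorway's threshold, level with the feed table's top face, chute x = 0. Doorway 136 mm wide in a steel splash screen 260 mm wide, its top 181 mm above the bench. The lintel over it is 14 mm thick (x = -7 to +7 mm) and spans 169 to 181 mm above the bench, so the clear height beneath it is about 69 mm.
- lane_foot (a point): Where the lane of free-turning grey rollers, 136 mm wide between side plates, meets the end stop with its rubber pad, at roller-top level. The lane starts level under the flap and slopes down 14 degrees from chute x = 12 mm. The mould runs down by itself once its centre is some 30 to 45 mm past the flap; at rest on the stop its origin is at about chute x = 191, y = 0, z = 55 mm.
- flap (a joint): Blue flap, rad: 0 hangs shut, grows as its lower edge swings in the direction of travel (never the other way), stop at 1.45. Plastic, 128 mm wide, 5 mm thick, 60 g, on a free hinge along the chute's y, at x = 0, 168 mm above the bench; lower edge 6 mm above the feed table. It falls shut by its own weight; under 1 N opens it. The mould pushed under it opens it to about 0.8.
- flap_edge (a point): Middle of the flap's lower edge, 62 mm from the hinge.
- mould: Empty aluminium cake mould lying on the feed table: flat block 130 mm long (its x), 110 wide (its y), 25 high, 12 open cavities in its top, walls 6 mm, about 0.3 to 0.65 kg. Origin: centre of its underside, z up; its x points roughly along the travel. A grip tab 50 mm wide, 6 mm thick (15 to 21 mm above the underside) sticks out 14 mm from the middle of its trailing (-x) end.
- mallet: Bystander: mallet with an amber plastic head (60 mm diameter, 90 mm long along its y) and a wooden handle 200 mm long towards its -x, lying on the bench. Origin: on the bench below the middle of the head.
- scraper: Bystander: white plastic dough scraper 130 x 100 x 5 mm with a thicker grip edge (17 mm), lying on the bench. Origin: centre of its underside.
- jar: Bystander: white jar, 72 mm diameter, 85 mm tall, with a yellow lid, standing on the bench. Origin: centre of its underside.

How it is judged (in metres and radians):
On the way, in this order (a step that is already met when the one before it is completed fails the run):
1. the mould, flat on the feed table, has pushed the flap open (value of joint flap above 0.4 rad and x of mould in the frame of chute between -0.09 and 0.04 m and angle between mould's own z axis and vertical below 0.3 rad), for 0.1 s.
2. the mould has gone through under the flap (x of mould in the frame of chute above 0.13 m), for 0.1 s.
At the end, for the whole second after the job is handed in: The mould lies at rest on the rollers at the foot of the chute, against the end stop (within about 20 mm), and the flap hangs shut (under 0.06 rad) (x of mould in the frame of chute between 0.17 and 0.215 m and y of mould in the frame of chute between -0.025 and 0.025 m and z of mould in the frame of chute below 0.07 m and angle between mould's own z axis and vertical below 0.35 rad and linear speed of mould below 0.03 m/s and value of joint flap below 0.06 rad); the robot touches nothing.
It fails at once if the mould is lifted off the feed table (more than 10 mm) (z of mould in the frame of chute above 0.11 m).
It fails at once if the mould is tipped up (angle between mould's own z axis and vertical above 0.45 rad).
It fails at once if the mallet is moved (more than 20 mm) (distance of mallet from where it was at the start of the episode above 0.02 m).
It fails at once if the scraper is moved (more than 20 mm) (distance of scraper from where it was at the start of the episode above 0.02 m).
It fails at once if the jar is moved (more than 20 mm) (distance of jar from where it was at the start of the episode above 0.02 m).
It also fails if it takes over 54 s, if anything falls off the work surface, if the arm or the gripper's body presses on something with over 40 N, if the wrist force passes 120 N, or if a joint passes its speed limit or range.

## Working session

There is one attempt and no reset: what is moved stays moved. The work goes in short steps, each a Python script; the robot and the scene stay as the last script left them, time stands still between calls to the robot, and variables do not carry over. Pictures are saved under pics/ and viewed, and the job is handed in when it is done.

```bash
mkdir -p pics; cat > h.py <<'E'
import numpy as np, cv2
from scipy.spatial.transform import Rotation as R
from workcell import env
def Rm(o):
    return R.from_euler('xyz',o,degrees=True).as_matrix()
def ray(f,u,v):
    d=np.array([(u-f['cx'])/f['fx'],-(v-f['cy'])/f['fy'],-1.0])
    return np.array(f['position']),Rm(f['orientation'])@d
def onplane(f,u,v,z):
    p,d=ray(f,u,v); return p+d*(z-p[2])/d[2]
def proj(f,P):
    c=Rm(f['orientation']).T@(np.array(P,float)-np.array(f['position']))
    return f['cx']+f['fx']*c[0]/-c[2], f['cy']-f['fy']*c[1]/-c[2]
E
python3 - <<'E'
from h import *
for n in ['scene','top']:
    f=env.grab_frame(n); cv2.imwrite(f'pics/{n}0.png',f['image'])
    print(n,{k:v for k,v in f.items() if k!='image'})
    for t in ['mould','flap','chute','mallet','scraper','jar']:
        print(t,[(np.round(d['xyz'],3).tolist(),round(d['score'],2)) for d in env.search_frame(f,t)[:2]])
print(env.read_state())
E
```

```text
scene {'fx': 555.1620239768521, 'fy': 555.1620239768521, 'cx': 315.16940427407684, 'cy': 229.88188805730607, 'position': array([ 0.96201092, -0.41665986,  0.61156677]), 'orientation': array([52.51789562, -0.98285828, 39.83952071]), 'shot': 1}
mould [([0.453, -0.17, 0.12], 0.79)]
flap []
chute [([0.533, -0.06, 0.102], 0.79), ([0.505, 0.062, 0.136], 0.19)]
mallet []
scraper []
jar [([0.354, 0.207, 0.086], 0.87)]
top {'fx': 489.0756647232912, 'fy': 489.0756647232912, 'cx': 319.49041716362177, 'cy': 245.6571129469517, 'position': array([0.47106266, 0.10927811, 0.96892953]), 'orientation': array([  6.01120582,  -1.37693218, -90.0659796 ]), 'shot': 2}
mould [([0.438, -0.166, 0.111], 0.64)]
flap []
chute [([0.504, 0.0, 0.096], 0.93)]
mallet [([0.649, -0.142, 0.044], 0.56), ([0.356, 0.198, 0.088], 0.45)]
scraper [([0.688, 0.161, 0.007], 0.86), ([0.358, 0.197, 0.085], 0.49)]
jar [([0.357, 0.2, 0.085], 0.64)]
{'clock': 0.7, 'joint_positions': array([-5.23903619e+01,  2.20380962e+01,  4.52751017e-01,  1.26446680e-04,
       -6.84113442e+01, -1.48147130e+01]), 'qvel': array([ 0.05016051,  0.00440489, -0.01916518,  0.05588929, -0.05706091,
       -0.08759498]), 'joint_torque': array([ 1.95805937e-04, -3.90329754e+01,  1.87586385e+01,  4.22381312e+00,
        1.55688421e-02, -3.22690653e-05]), 'position': array([ 0.2421387 , -0.57616284,  0.22258905]), 'tool_rot': array([-9.00032307e+01, -7.32842069e-04,  2.27949716e+01]), 'force': array([ 0.65842317, -0.7569573 ,  0.76751622]), 'wrist_torque': array([ 0.02055913, -0.00577499,  0.02128455]), 'opening': 1.0020269763929464}
```

View pics/scene0.png

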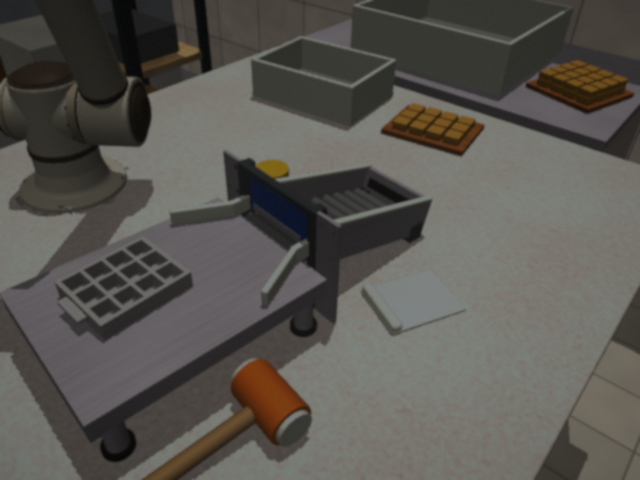

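View pics/top0.png

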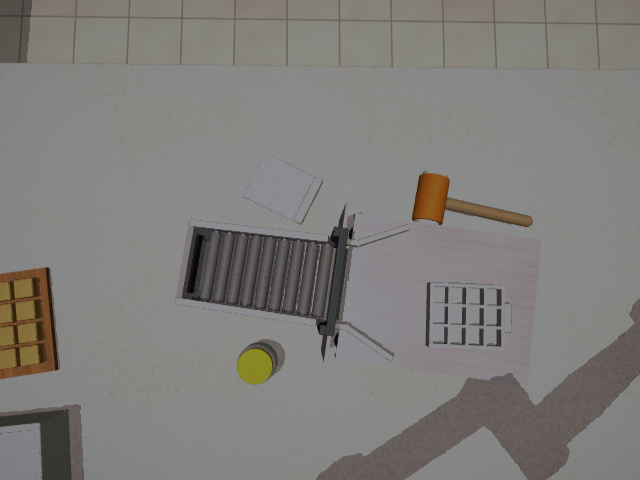

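The scene view shows the mould at about (125,285), the flap at (280,205) and the mallet head at (270,400), close beside the table. In the top view the mould is at (467,315), the screen at about x=340 px and travel runs to the left. I'll zoom in to fit the chute pose.

```bash
python3 - <<'E'
from h import *
im=cv2.imread('pics/top0.png')
c=im[190:400,315:555]; c=cv2.resize(c,None,fx=3.3,fy=2.85,interpolation=cv2.INTER_CUBIC)
c=cv2.resize(im[195:395,310:560],(750,600),interpolation=cv2.INTER_CUBIC)
cv2.imwrite('pics/z1.png',cv2.convertScaleAbs(c,alpha=1.5))
im=cv2.imread('pics/scene0.png')
c=cv2.resize(im[140:440,0:440],(792,540),interpolation=cv2.INTER_CUBIC)
cv2.imwrite('pics/z2.png',cv2.convertScaleAbs(c,alpha=1.5))
E
```

```text
(no output)
```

View pics/z1.png

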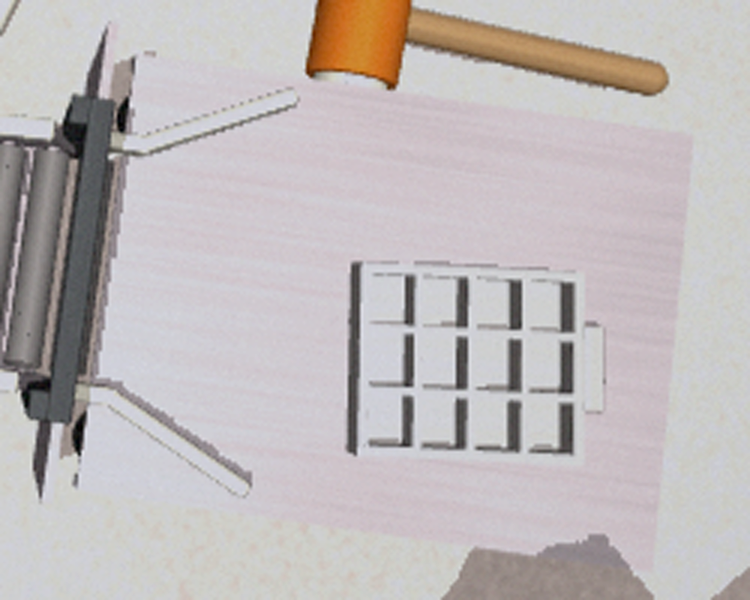

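View pics/z2.png

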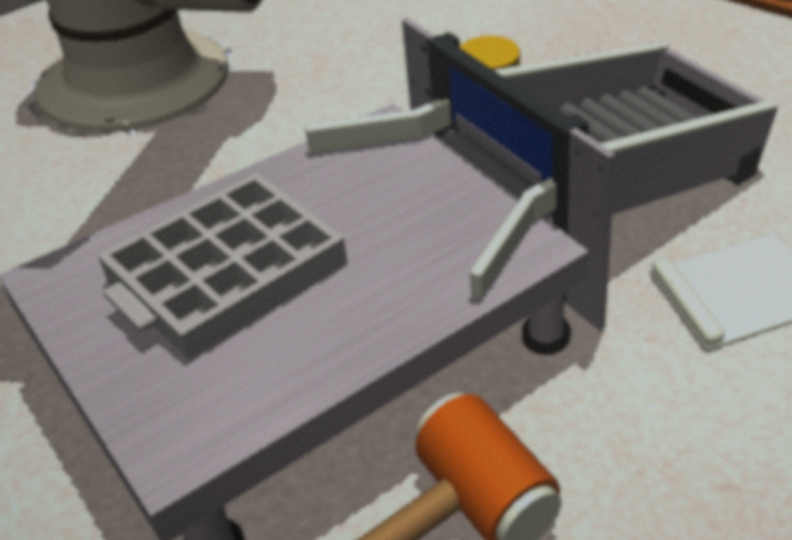

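```bash
python3 - <<'E'
from h import *
from scipy.optimize import least_squares
ft=env.grab_frame('top'); fs=env.grab_frame('scene')
T=lambda u,v:(310+u/3,195+v/3)
S=lambda u,v:(u/1.8,140+v/1.8)
def fit(obs,x0):
    def pts(p,P):
        c,s=np.cos(p[2]),np.sin(p[2]); return [p[0]+c*P[0]-s*P[1],p[1]+s*P[0]+c*P[1],P[2]]
    def res(p): return np.concatenate([np.array(proj(f,pts(p,P)))-uv for f,uv,P in obs])
    r=least_squares(res,x0,loss='soft_l1'); print(r.x[:2],np.degrees(r.x[2])); print(np.round(res(r.x).reshape(-1,2),1).tolist()); return r.x
# chute: right side in top image = -x ; top of image = world +x = chute right (-y)
ch=[(ft,T(692,135),(-.36,-.13,.1)),(ft,T(652,572),(-.36,.13,.1)),(ft,T(143,55),(-.02,-.13,.1)),(ft,T(80,487),(-.02,.13,.1)),
(fs,S(5,275),(-.36,.13,.1)),(fs,S(155,517),(-.36,-.13,.1)),(fs,S(588,252),(-.02,-.13,.1))]
c=fit(ch,[.5,.05,1.6])
c2=fit(ch[:4],[.5,.05,1.6])
m=[(ft,T(361,263),(.065,-.055,.125)),(ft,T(584,271),(-.065,-.055,.125)),(ft,T(580,462),(-.065,.055,.125)),(ft,T(357,453),(.065,.055,.125)),
(fs,S(103,260),(-.065,.055,.125)),(fs,S(260,178),(.065,.055,.125)),(fs,S(345,240),(.065,-.055,.125)),(fs,S(185,335),(-.065,-.055,.125))]
mm=fit(m,[.44,-.16,1.5]); fit(m[:4],[.44,-.16,1.5])
cs,sn=np.cos(c[2]),np.sin(c[2]); d=mm[:2]-c[:2]
print('mould in chute',cs*d[0]+sn*d[1],-sn*d[0]+cs*d[1],np.degrees(mm[2]-c[2]))
np.save('chute.npy',c); np.save('mould.npy',mm)
for t in ['mould','flap','chute','mallet','scraper','jar']: pass
E
```

```text
[0.49795743 0.06403588] 81.75445665527076
[[-0.6, -0.9], [-1.2, -0.7], [-3.5, -1.4], [-2.5, 0.0], [-4.4, 0.5], [-2.9, -0.2], [-0.6, -0.2]]
[0.49724049 0.06043273] 81.61531475095612
[[1.5, 0.0], [0.6, 0.1], [-1.3, -0.9], [-0.6, 0.5]]
[ 0.4414041 -0.1630213] 87.44400672487694
[[-1.5, -2.0], [-1.4, -1.4], [-0.3, -0.7], [-1.4, -0.9], [-2.6, -1.8], [-1.7, -2.2], [-0.3, -0.5], [-1.7, 1.1]]
[ 0.43934944 -0.16499181] 87.36998443985541
[[-0.3, -0.9], [-0.2, -0.1], [0.9, 0.5], [-0.3, 0.3]]
mould in chute -0.23282061035885307 0.02340515436415138 5.689550069606189
```

```bash
cat >> h.py <<'E'
C=np.load('chute.npy'); YC=C[2]
def c2w(p):
    return np.array([C[0]+np.cos(YC)*p[0]-np.sin(YC)*p[1],C[1]+np.sin(YC)*p[0]+np.cos(YC)*p[1],p[2]])
def rot(th,tilt=30,sgn=1):
    a=YC+np.radians(th);X=np.array([np.cos(a),np.sin(a),0]);Y=np.array([-np.sin(a),np.cos(a),0]);Z=np.array([0,0,1.])
    t=np.radians(tilt); y=np.sin(t)*X-np.cos(t)*Z; z=sgn*Y; x=np.cross(y,z)
    return R.from_matrix(np.c_[x,y,z]).as_euler('xyz',degrees=True)
def tcp(P,th,z=.109,tilt=30):
    # P middle of the pushed face (chute), finger front edge touches it
    o=.0095*np.cos(np.radians(tilt)); t=np.radians(th)
    return c2w([P[0]-o*np.cos(t),P[1]-o*np.sin(t),z])
E
python3 - <<'E'
from h import *
for s in (1,-1):
  for tilt in (0,20,30):
    print(s,tilt)
    for P,th,z in [((-.335,.013),5.7,.22),((-.335,.013),5.7,.109),((-.24,.016),-6,.109),((-.015,0),0,.109)]:
        q=env.inverse_kinematics(tcp(P,th,z,tilt),rot(th,tilt,s)); print(None if q is None else np.round(q,1))
E
```

```text
1 0
[-14.2  11.5 -14.9   0.  -63.6  11.6]
[-14.2  18.2 -23.7   0.  -48.1  11.6]
[ -2.6  15.1 -28.4   0.  -46.5 -11.6]
[ 23.4  16.5 -26.4   0.  -47.2 -31.6]
1 20
[-26.   18.   -1.7 -18.6 -79.2  28.4]
[-26.1  24.4  -9.1 -20.  -66.2  33.3]
[-17.   18.5 -17.3 -23.9 -57.6  16.3]
[  9.9  16.7 -19.7 -25.1 -50.   -2.4]
1 30
[-31.1  21.9   3.5 -26.1 -87.4  33.4]
[-31.2  28.3  -3.4 -27.  -75.4  39.5]
[-23.9  21.6 -13.  -33.  -65.   26.5]
[  2.1  18.5 -16.8 -36.9 -55.   11.4]
-1 0
[ -14.2   11.5  -14.9    0.   -63.6 -168.4]
[ -14.2   18.2  -23.7   -0.   -48.1 -168.4]
[ -2.6  15.1 -28.4   0.  -46.5 168.4]
[ 23.4  16.5 -26.4   0.  -47.2 148.4]
-1 20
[ -26.    18.    -1.7  -18.6  -79.2 -151.6]
[ -26.1   24.4   -9.1  -20.   -66.2 -146.7]
[ -17.    18.5  -17.3  -23.9  -57.6 -163.7]
None
-1 30
[ -31.1   21.9    3.5  -26.1  -87.4 -146.6]
[ -31.2   28.3   -3.4  -27.   -75.4 -140.5]
[ -23.9   21.6  -13.   -33.   -65.  -153.5]
[   2.1   18.5  -16.8  -36.9  -55.  -168.6]
```

```bash
python3 - <<'E'
from h import *
env.gripper_to(0.75)
P=(-.325,.0138); th=5.7
env.goto(tcp(P,th,.22),rot(th))
print(env.move_straight(tcp(P,th,.109),rot(th),rate=.1,force_limit=8))
s=env.read_state(); print(s['clock'],s['position'],s['force'],s['opening'], tcp(P,th,.109))
for n in ['scene','top']:
    f=env.grab_frame(n); cv2.imwrite(f'pics/{n}1.png',f['image'])
E
```

```text
False
4.1083 [ 0.43772004 -0.26415259  0.10967676] [ 0.40149319 -0.64563468  0.31910434] 0.7498988965091543 [ 0.4373246  -0.26384444  0.109     ]
```

```bash
python3 - <<'E'
import cv2,numpy as np
a=cv2.imread('pics/top1.png')[190:400,330:610]; b=cv2.imread('pics/scene1.png')[160:440,0:340]
a=cv2.resize(a,(400,300)); b=cv2.resize(b,(400,330))
a=cv2.copyMakeBorder(a,0,30,0,0,cv2.BORDER_CONSTANT)
cv2.imwrite('pics/c1.png',cv2.convertScaleAbs(np.hstack([a,b]),alpha=1.5))
E
```

```text
(no output)
```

View pics/c1.png

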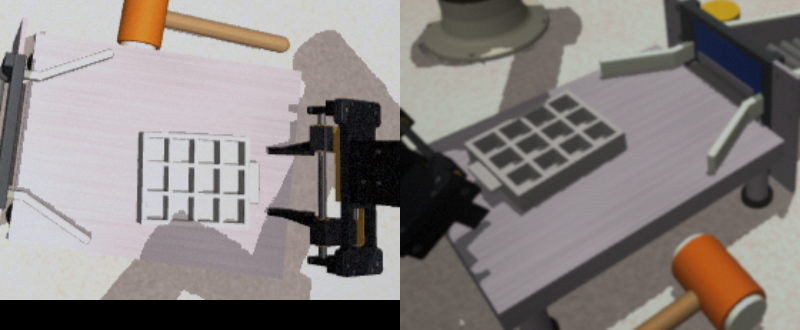

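Both fingertips (268,150 and 268,211 in the left half) sit behind the trailing end and straddle the tab. Pushing now.

```bash
python3 - <<'E'
from h import *
def seg(P,th,rate=.06,fl=15):
    r=env.move_straight(tcp(P,th),rot(th),rate=rate,force_limit=fl)
    s=env.read_state(); print(r,round(s['clock'],2),np.round(s['position'],4),np.round(s['force'],1)); return r
(seg((-.298,.0165),5.7) or seg((-.24,.016),-6) or seg((-.175,.0095),-6))
for n in ['scene','top']:
    f=env.grab_frame(n); cv2.imwrite(f'pics/{n}2.png',f['image'])
a=cv2.imread('pics/top2.png')[190:400,310:590]; b=cv2.imread('pics/scene2.png')[160:440,0:340]
a=cv2.resize(a,(400,300)); b=cv2.resize(b,(400,330))
a=cv2.copyMakeBorder(a,0,30,0,0,cv2.BORDER_CONSTANT)
cv2.imwrite('pics/c2.png',cv2.convertScaleAbs(np.hstack([a,b]),alpha=1.5))
E
```

```text
False 4.81 [ 0.4385 -0.2363  0.1092] [-0.1  0.5  0. ]
False 5.92 [ 0.4457 -0.1789  0.1089] [-0.5  0.  -0.3]
False 7.17 [ 0.4613 -0.1155  0.109 ] [-0.9 -0.1 -0.4]
```

View pics/c2.png

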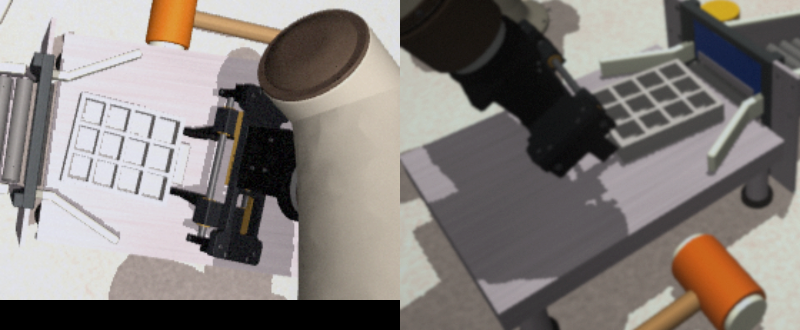

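The mould is between the rails, yawed about −6°, with its front edge from (82,95) to (63,182), centred on the lane. Next I'll straighten it and push it through.

```bash
python3 - <<'E'
from h import *
def seg(P,th,rate=.06,fl=15):
    r=env.move_straight(tcp(P,th),rot(th),rate=rate,force_limit=fl)
    s=env.read_state(); print(r,round(s['clock'],2),np.round(s['position'],4),np.round(s['force'],1)); return r
(seg((-.11,.002),0) or seg((-.06,.0),0))
for n in ['scene','top']:
    f=env.grab_frame(n); cv2.imwrite(f'pics/{n}3.png',f['image'])
a=cv2.imread('pics/top3.png')[190:400,210:490]; b=cv2.imread('pics/scene3.png')[120:400,100:440]
a=cv2.resize(a,(400,300)); b=cv2.resize(b,(400,330))
a=cv2.copyMakeBorder(a,0,30,0,0,cv2.BORDER_CONSTANT)
cv2.imwrite('pics/c3.png',cv2.convertScaleAbs(np.hstack([a,b]),alpha=1.5))
E
```

```text
False 8.51 [ 0.479  -0.0524  0.109 ] [-0.5 -0.8  0.4]
False 9.49 [ 0.4881 -0.0032  0.1089] [-0.3  0.1  0.4]
```

View pics/c3.png

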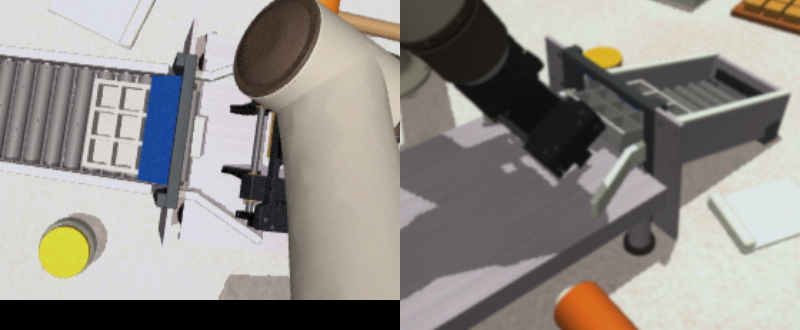

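The flap is open and the mould's front edge is at column 85 in the left half. The mould has run a little ahead of the fingertips. I'll check whether it is still moving.

```bash
python3 - <<'E'
from h import *
env.dwell(0.3)
f=env.grab_frame('top'); a=f['image']; cv2.imwrite('pics/top4.png',a)
print(env.read_state()['clock'], [ (d['xyz'],d['score']) for d in env.search_frame(f,'mould')[:1]])
a=cv2.resize(a[190:400,150:490],(800,494))
cv2.imwrite('pics/c4.png',cv2.convertScaleAbs(a,alpha=1.5))
E
```

```text
9.9417 [([0.509, 0.1755, 0.0862], 0.95)]
```

View pics/c4.png

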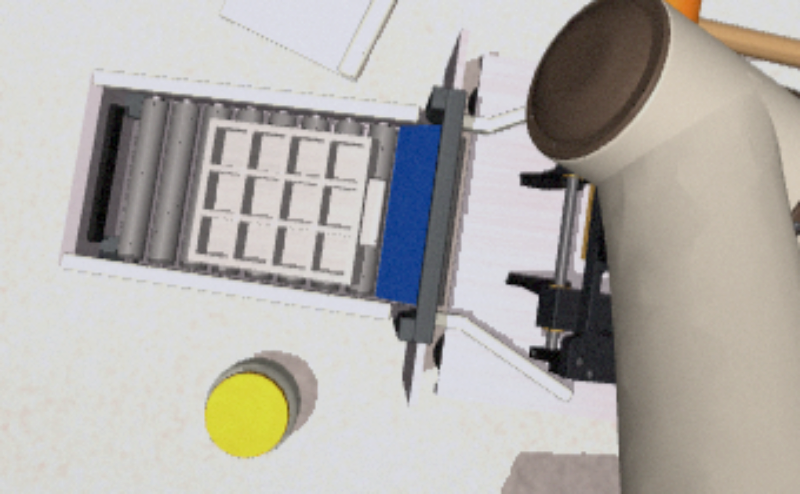

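The mould is running down the rollers by itself. I'll draw the fingers back and check the end state.

```bash
python3 - <<'E'
from h import *
env.move_straight(tcp((-.17,0),0,.15),rot(0),rate=.15)
env.move_straight(tcp((-.25,0),0,.26),rot(0),rate=.15)
env.dwell(1.0)
for n in ['top','scene']:
    f=env.grab_frame(n); cv2.imwrite(f'pics/{n}5.png',f['image'])
    if n=='top':
        d=env.search_frame(f,'mould')[0]; print(d['xyz'],d['score'])
        print('expected at rest',c2w([.191,0,.055]), 'flapedge', env.search_frame(f,'flap'))
        env.dwell(.5); f2=env.grab_frame('top'); m=env.search_frame(f2,'mould')[0]; print(m['xyz'])
s=env.read_state();print(s['clock'],s['position'],s['force'])
a=cv2.imread('pics/top5.png')[190:400,150:490]; b=cv2.imread('pics/scene5.png')[120:400,160:480]
a=cv2.resize(a,(440,272)); b=cv2.resize(b,(360,315))
a=cv2.copyMakeBorder(a,0,43,0,0,cv2.BORDER_CONSTANT)
cv2.imwrite('pics/c5.png',cv2.convertScaleAbs(np.hstack([a,b]),alpha=1.6))
E
```

```text
[0.5196, 0.253, 0.0683] 0.76
expected at rest [0.52534981 0.25306142 0.055     ] flapedge []
[0.5182, 0.2543, 0.0675]
13.7833 [ 0.46094129 -0.1915144   0.26002532] [-0.59747136 -0.01760288 -0.34384486]
```

View pics/c5.png

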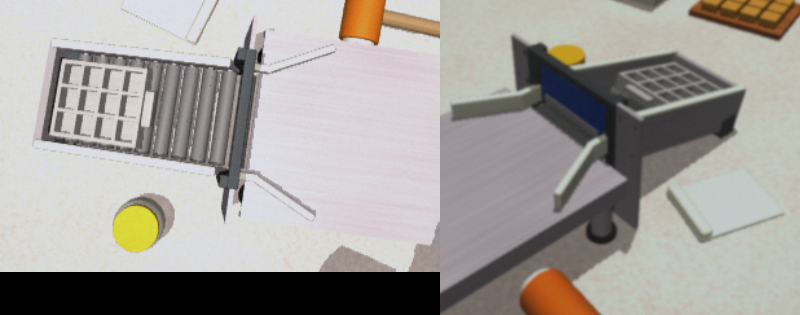

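The mould lies against the stop, at about (100,100) in the left half. In the right half the flap hangs shut at (575,100), looking the same as at the start, and the fingers are clear. Handing in.

```bash
python3 - <<'E'
from h import *
a=cv2.imread('pics/scene0.png').astype(int);b=cv2.imread('pics/scene5.png').astype(int)
print('flap region diff',abs(a-b)[175:240,248:312].mean(),'mallet',abs(a-b)[360:445,230:312].mean(),'scraper',abs(a-b)[270:330,360:465].mean())
env.close_job()
E
```

```text
flap region diff 1.6479166666666667 mallet 2.6720229555236727 scraper 4.131904761904762
the job is handed in; nothing more can be done
```

The mould is at the foot of the chute against the end stop, the flap hangs shut behind it, and the job is handed in (robot clock about 14 s of the 54 s allowed). The interface gives no verdict, so this rests on my own checks.

**What I did:** I pushed the mould's trailing end with both fingertips, one on each side of the grip tab, with the tool leaned back 30°. It was turned about 6° off the travel, so I straightened it while centring it between the rails. It opened the flap, and before my planned push was finished it ran ahead of the fingers and down the rollers by itself. I then drew the fingers back and up.

**Last checks:**
- **Mould position:** the network put the visible middle of the mould at (0.519, 0.254) m, against an expected rest position of (0.525, 0.253) m. That is about 6 mm sideways, within the 25 mm allowed. A second look 0.5 s later agreed to about 1 mm, so it was at rest.
- **Flap:** the network did not detect the flap in any picture I asked it to search. I judged it shut by comparing the scene picture with the one from the start, where that area is unchanged.
- **Mallet, scraper and jar:** the mallet and scraper areas match the start picture apart from slight brightness differences. The jar I only checked by eye, and it looks to be in the same place.
- **Forces:** wrist readings stayed around 1 N at every stop, and the robot was touching nothing at the end.
- **Flap-opening step:** I saw the flap open on the mould in only one picture. I did not measure its angle or how long it stayed open.

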